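# Re-rack reagent bottles in reverse order

### The arm

A 6-joint arm with a two-finger parallel gripper is mounted at the origin on the work surface. World frame = base frame: x ahead of the robot, y to its left, z up, the work surface at z = 0. Lengths are in m, angles in rad, forces in N, time in s.
With the tool pointing down it reaches from about 0.375 to 0.9 m from the base axis. Payload 3.1 kg.
Tool frame: the origin (TCP) lies midway between the tips of the shut fingers; the grasp point (between the pads) lies 19 mm behind it (bot.grip_point_offset is the distance from the TCP to the grasp point, in m); z points along the fingers, y is the line along which they close (so a half turn about z gives the same grasp; the last joint's range is limited). The gripper opens to 85 mm and grips with 20 to 120 N. Pads are 22 mm wide; open, the fingers measure 114 mm over their backs; the gripper's body (76 mm by 85 mm) begins 54 mm behind the grasp point. The pads swing forward as they close: fully open they stand 13 mm farther back than shut.
Start: joints at [0.982, 0.527, 1.433, -0, 1.181, -0.178], TCP at [0.25, 0.573, 0.231] pointing down, gripper open.
Joint ranges: [-3.08, 3.08], [-0.75, 2.2], [0.22, 2.44], [-1.43, 4.57], [0, 2.65], [-2.85, 2.85]. Speed limits (rad/s): [2.79, 2.79, 3.14, 3.14, 3.14, 3.14].

### API

Orientations are given as a unit quaternion [w, x, y, z].
In Python, from workcell import sense, snapshot, camera_params, order, bot gives the robot as it stands. The module is installed in compiled form; this text tells all that it offers.
- The arm moves only by the shell command python3 -m creep 'ROWS'. ROWS is JSON, a list of rows, each an object with "turn": the turn, a rotation vector about the tool's x, y, z in degrees, a list of three; "dp": the shift along the tool's x, y, z in mm, a list of three; "jaw": the closure in counts, from 0 (fully open) to 255 (shut). In form: [{"turn": [rx, ry, rz], "dp": [tx, ty, tz], "jaw": jaw}, ...]. A call has 1 to 12 rows; each row shifts and turns the commanded pose from where the row before left it, along the tool's axes as they then stand; what a row does not reach is not made up. A row lasts 1/8 s, in which the tool goes at most 62.5 mm and 10.7 degrees, less where a joint would pass 70% of its speed; a pose out of reach is approached as far as the arm can. A call is refused whole if a number of a shift passes 62.5 or a number of a turn 10.7, either way. A call with a gripper value outside its range is refused whole. The fingers move at their own pace and stop on an object; the grip force is fixed at half the most. Time passes only in rows, so rows that do not move let the fingers close. It gives the time, the measured TCP pose, the force, the opening and the grip force at its end, in the units of the state.
- sense(): the state, without advancing time (a new reading comes with each control period).
- snapshot(name): name is "scene" or "top" or "wrist"; returns (picture, depth): 400x640x3 uint8, blue, green, red; 400x640 float32, m along the optical axis (not along the pixel's ray), 0 where there is no reading.
- camera_params(name): a dict with "camera_matrix" (3x3 intrinsics, pixels), "rvec" (rotation vector, rad) and "tvec" (3), from world to camera coordinates, as OpenCV has them; the wrist camera has in their place "T_tool_cam" (4x4, takes a point from camera to tool coordinates, whose origin is the TCP and whose axes are the flange's). Camera axes: x right, y down, z forward; pixel columns grow to the right and rows downward; lengths in m; the calibration is good to about 2 mm. A picture is of the moment at which its call begins: read the wrist's pose just before it. camera_params takes no time and is no camera call.
- order.finish_job(): hands the job in; it is judged then, once.
The state is a dict: "time_s": time; "joints": joint angles; "dq": joint speeds; "tau": joint torques, N m; "ee_pos": TCP position; "tcp_rot": TCP orientation; "contact_force": force on the tool from outside, world axes, zero at the start; "ft_torque": the same for the moment, N m; "width": finger opening in m; "grasp_force": force on a finger pad.
Only numpy, scipy, OpenCV 4.12 (cv2) and the standard library are available. Lean on these libraries where they do the work, as an engineer would, in place of code of your own. Each camera call takes 0.05 s, during which the arm holds its last target. There are 200 camera calls.

### The job

The next run on this bench draws from the other end, so move the four amber reagent bottles from the grey tray into the empty blue rack in reverse order, one standing upright in each compartment. Tray and rack each have a red knob at one end: the bottle nearest the tray's knob goes into the compartment farthest from the rack's knob, the next one beside it, and so on, until the bottle farthest from the tray's knob stands nearest the rack's knob. Do not tip any bottle over.

Things in the scene. Friction and masses are not known exactly. Their poses are not given: they have to be found in the camera images.
- dropper_bottle_mid (a point): Amber glass bottle with a black collar and a slim rubber dropper bulb on top; 96 mm tall in all, round body 34 mm in diameter, straight up to 50 mm above its underside, about 0.07 kg. Origin of this point: on its axis, half-way up; z is up when it stands. Starts standing upright on seat_a.
- wide_jar_mid (a point): Squat amber glass jar with a full-width black lid; 72 mm tall in all, 40 mm in diameter (lid 41 mm), straight all the way up, about 0.11 kg. Origin of this point: on its axis, half-way up; z is up when it stands. Starts standing upright on seat_b.
- round_bottle_mid (a point): Round amber glass bottle with sloping shoulders and a 26 mm black screw cap; 88 mm tall in all, round body 38 mm in diameter, straight up to 52 mm above its underside, about 0.095 kg. Origin of this point: on its axis, half-way up; z is up when it stands. Starts standing upright on seat_c.
- square_bottle_mid (a point): Square amber glass bottle with a 25 mm round black cap; 80 mm tall in all, body 35 mm x 35 mm, straight up to 54 mm above its underside, about 0.1 kg; its sides are within 0.15 rad of the tray's. Origin of this point: on its axis, half-way up; z is up when it stands. Starts standing upright on the fourth seat of the tray.
- seat_a: Round black rubber seat, 50 mm across, 4 mm thick, fixed on the grey tray, its top 10 mm above the table; the dropper bottle starts on it, within 4 mm of its centre. Origin: centre of its underside. It marks that bottle's place in the tray's row and never moves.
- seat_b: Round black rubber seat, 50 mm across, 4 mm thick, fixed on the grey tray, its top 10 mm above the table; the wide jar starts on it, within 4 mm of its centre. Origin: centre of its underside. It marks that bottle's place in the tray's row and never moves.
- seat_c: Round black rubber seat, 50 mm across, 4 mm thick, fixed on the grey tray, its top 10 mm above the table; the round bottle starts on it, within 4 mm of its centre. Origin: centre of its underside. It marks that bottle's place in the tray's row and never moves.
- tray: Grey fixed tray, 68 mm wide, lip 10 mm high, holding the bottles at the start in one row, in shuffled order, on four seats at y = -96, -32, 32, 96 mm (x = 0), seat tops 10 mm above the table. Origin: centre of its underside; y axis along the row, towards the end with its upright red knob (21 mm across, top 32 mm above the table, at y = 147 mm).
- rack: Blue fixed rack, empty at the start: a row of four open compartments, 60 x 60 mm inside, 4 mm walls with tops 16 mm and floor 6 mm above the table. Origin: centre of its underside; y axis along the row; compartment centres at y = -96, -32, 32, 96 mm, x = 0. Tray (68 mm wide) and rack stand side by side, either on the left. A beaker up to 95 mm tall stands 115 mm behind (+x) each.
- rack_knob: Upright red plastic knob, 21 mm across, 26 mm tall (top 32 mm above the table), fixed on the tab at one end of the blue rack, 147 mm from the rack's centre along its row: at its +y end in some starts, at its -y end in others. Origin at the centre of its underside.
Things that resemble listed ones, but are neither listed nor needed, are in the scene too. What is shaped like the part that bears wide_jar_mid but green is not meant.

How it is judged:
At the end, for the whole second after the job is handed in: Each bottle stands upright (0.12 rad) and at rest on the floor of its own rack compartment (within 20 mm of its centre along and across, 6 mm in height), in the tray's order reversed: first from the tray's knob is last from the rack's knob, and so on (((y of seat_a in the frame of tray between -0.116 and -0.076 m and horizontal distance between dropper_bottle_mid and rack_knob between 0.031 and 0.071 m) or (y of seat_a in the frame of tray between -0.052 and -0.012 m and horizontal distance between dropper_bottle_mid and rack_knob between 0.095 and 0.135 m) or (y of seat_a in the frame of tray between 0.012 and 0.052 m and horizontal distance between dropper_bottle_mid and rack_knob between 0.159 and 0.199 m) or (y of seat_a in the frame of tray between 0.076 and 0.116 m and horizontal distance between dropper_bottle_mid and rack_knob between 0.223 and 0.263 m)) and x of dropper_bottle_mid in the frame of rack between -0.02 and 0.02 m and z of dropper_bottle_mid in the frame of rack between 0.048 and 0.06 m and angle between each of dropper_bottle_mid, wide_jar_mid, round_bottle_mid, square_bottle_mid's own z axis and vertical below 0.12 rad and linear speed of each of dropper_bottle, wide_jar, round_bottle, square_bottle below 0.02 m/s and ((y of seat_b in the frame of tray between -0.116 and -0.076 m and horizontal distance between wide_jar_mid and rack_knob between 0.031 and 0.071 m) or (y of seat_b in the frame of tray between -0.052 and -0.012 m and horizontal distance between wide_jar_mid and rack_knob between 0.095 and 0.135 m) or (y of seat_b in the frame of tray between 0.012 and 0.052 m and horizontal distance between wide_jar_mid and rack_knob between 0.159 and 0.199 m) or (y of seat_b in the frame of tray between 0.076 and 0.116 m and horizontal distance between wide_jar_mid and rack_knob between 0.223 and 0.263 m)) and x of wide_jar_mid in the frame of rack between -0.02 and 0.02 m and z of wide_jar_mid in the frame of rack between 0.036 and 0.048 m and ((y of seat_c in the frame of tray between -0.116 and -0.076 m and horizontal distance between round_bottle_mid and rack_knob between 0.031 and 0.071 m) or (y of seat_c in the frame of tray between -0.052 and -0.012 m and horizontal distance between round_bottle_mid and rack_knob between 0.095 and 0.135 m) or (y of seat_c in the frame of tray between 0.012 and 0.052 m and horizontal distance between round_bottle_mid and rack_knob between 0.159 and 0.199 m) or (y of seat_c in the frame of tray between 0.076 and 0.116 m and horizontal distance between round_bottle_mid and rack_knob between 0.223 and 0.263 m)) and x of round_bottle_mid in the frame of rack between -0.02 and 0.02 m and z of round_bottle_mid in the frame of rack between 0.044 and 0.056 m and y of square_bottle_mid in the frame of rack between -0.116 and 0.116 m and x of square_bottle_mid in the frame of rack between -0.02 and 0.02 m and z of square_bottle_mid in the frame of rack between 0.04 and 0.052 m); the robot touches nothing.
It fails at once if a bottle is tipped over (leans more than 0.6 rad) (angle between any of dropper_bottle_mid, wide_jar_mid, round_bottle_mid, square_bottle_mid's own z axis and vertical above 0.6 rad).
It also fails if it takes over 104 s, if anything falls off the work surface, if the arm or the gripper's body presses on something with over 40 N, if the wrist force passes 120 N, or if a joint passes its speed limit or range.

## Working session

There is one attempt and no reset: what is moved stays moved. The work goes in short steps, Python scripts to look and compute and a shell command to move; the robot and the scene stay as the last step left them, time stands still between calls to the robot, and variables do not carry over. Pictures are saved under pics/ and viewed, at most 14 in all, crops included, and the job is handed in when it is done.

```bash
mkdir -p pics
cat > h.py <<'E'
import numpy as np, cv2
from workcell import sense, snapshot, camera_params, order, bot
def Rw(q):
    from scipy.spatial.transform import Rotation as R
    return R.from_quat([q[1],q[2],q[3],q[0]]).as_matrix()
def deproj(name,depth,u,v,z=None):
    """pixel -> world, by depth, or by plane z"""
    p=camera_params(name);K=np.array(p["camera_matrix"])
    ray=np.linalg.inv(K)@[u,v,1]
    R=cv2.Rodrigues(np.array(p["rvec"]))[0];t=np.array(p["tvec"]).ravel()
    o=-R.T@t; d=R.T@ray
    if z is None: return o+d*depth[int(round(v)),int(round(u))]
    return o+d*(z-o[2])/d[2]
E
python3 - <<'E'
from h import *
s=sense();print(s)
for n in("scene","top"):
    im,d=snapshot(n);cv2.imwrite(f"pics/{n}0.png",im);np.savez(f"{n}0.npz",im=im,d=d)
    p=camera_params(n);R=cv2.Rodrigues(np.array(p["rvec"]))[0];print(n,p["camera_matrix"],-R.T@np.array(p["tvec"]).ravel(),R)
print(camera_params("wrist"),bot.grip_point_offset)
E
```

```text
{'time_s': 0.0, 'joints': array([ 9.81515747e-01,  5.28466189e-01,  1.43394649e+00,  6.62373573e-06,
        1.18138997e+00, -1.78453561e-01]), 'dq': array([-0.00105412, -0.00049292, -0.00053223,  0.00206321,  0.00067525,
       -0.00186751]), 'tau': array([-5.89371175e-04, -4.42348838e+01, -1.78026152e+01, -1.82335521e-04,
        8.42597539e-03, -8.93291201e-06]), 'ee_pos': array([0.24913331, 0.57239586, 0.23031956]), 'tcp_rot': array([-4.16670809e-04,  2.03973103e-01,  9.78975869e-01, -1.02343191e-03]), 'contact_force': array([0.34941568, 0.60002861, 0.05793969]), 'ft_torque': array([-0.0093817, -0.0168898, -0.025023 ]), 'grasp_force': 0.0, 'width': 0.08504344292291478}
scene [[388.08389849   0.         316.16127871]
 [  0.         388.08389849 198.20441421]
 [  0.           0.           1.        ]] [ 0.92726463 -0.03543918  0.79247588] [[ 1.16729740e-01  9.93163558e-01 -5.60480422e-04]
 [ 8.57180629e-01 -1.01032220e-01 -5.05008772e-01]
 [-5.01612936e-01  5.84691096e-02 -8.63114028e-01]]
top [[372.76143013   0.         321.74792285]
 [  0.         372.76143013 195.66698883]
 [  0.           0.           1.        ]] [ 0.3556235  -0.00355292  0.85281944] [[ 7.39717322e-04 -9.99854463e-01 -1.70441983e-02]
 [-9.84643094e-01  2.24728938e-03 -1.74564964e-01]
 [ 1.74577862e-01  1.69115809e-02 -9.84498130e-01]]
{'camera_matrix': array([[347.93798274,   0.        , 319.55966903],
       [  0.        , 347.93798274, 202.30594522],
       [  0.        ,   0.        ,   1.        ]]), 'T_tool_cam': array([[ 2.32576170e-04, -9.58140751e-01, -2.86297482e-01,
         7.30381206e-02],
       [ 9.99999105e-01,  6.00094816e-04, -1.19595651e-03,
        -4.79403185e-04],
       [ 1.31770030e-03, -2.86296947e-01,  9.58140032e-01,
        -1.42368884e-01],
       [ 0.00000000e+00,  0.00000000e+00,  0.00000000e+00,
         1.00000000e+00]])} 0.0187
```

View pics/top0.png

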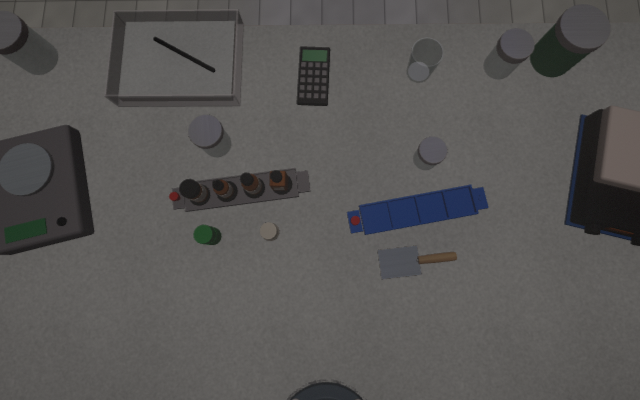

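View pics/scene0.png

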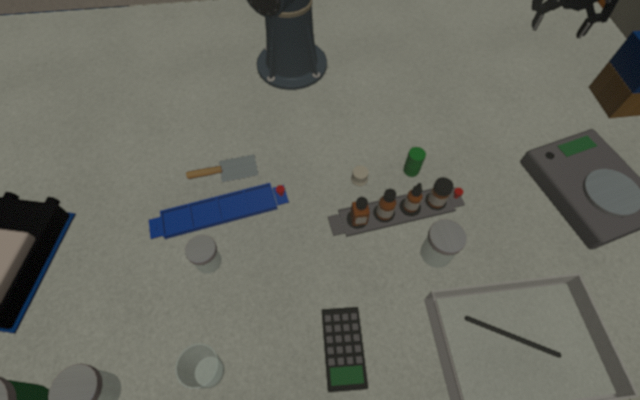

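Top view: grey tray with its red knob at (174,197), bottles at about (191,189), (222,188), (249,183) and (279,181). Blue rack with its knob at (355,220) and the trowel at (400,262) as clutter. Possible mix-ups: the green jar (206,234), the tan stopper (269,231) and the beakers (206,131) and (432,150); none of these is amber or on the tray. Next: close crops.

Run:
```python
from h import *
a=np.load("top0.npz")["im"][160:250,160:320];b=np.load("scene0.npz")["im"][160:280,320:480]
a=cv2.convertScaleAbs(cv2.resize(a,None,fx=5,fy=5,interpolation=2),alpha=1.8)
cv2.imwrite("pics/topc.png",a)
b=cv2.convertScaleAbs(cv2.resize(b,None,fx=5,fy=5,interpolation=2),alpha=1.5)
cv2.imwrite("pics/scenec.png",b)
a=np.load("top0.npz")["im"][175:245,340:500]
cv2.imwrite("pics/rackc.png",cv2.convertScaleAbs(cv2.resize(a,None,fx=5,fy=5,interpolation=2),alpha=1.8))
```

```text
(no output)
```

View pics/topc.png

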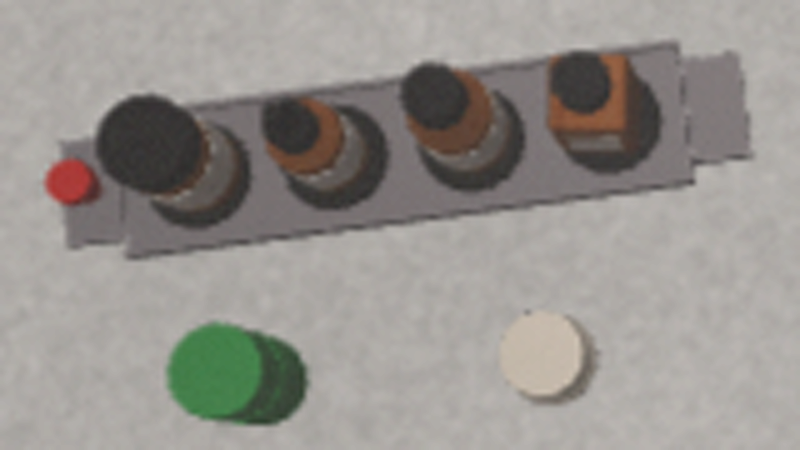

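View pics/scenec.png

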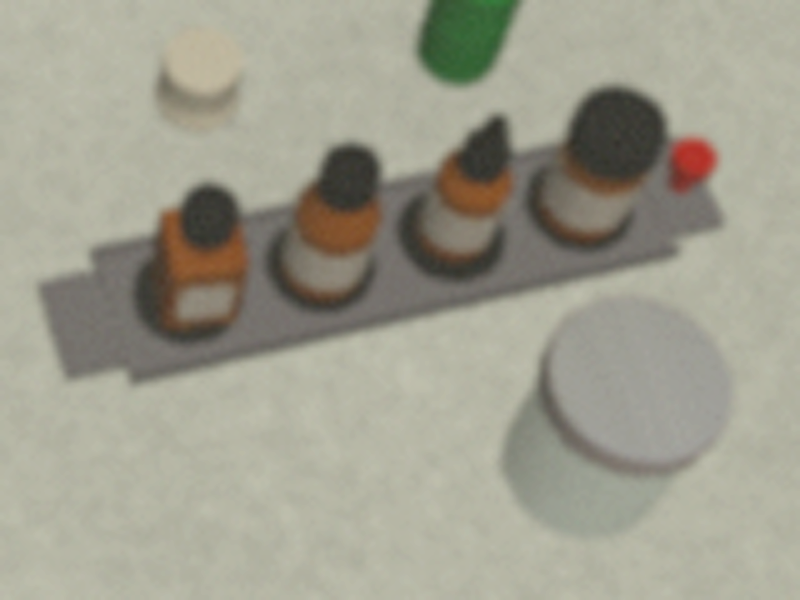

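View pics/rackc.png

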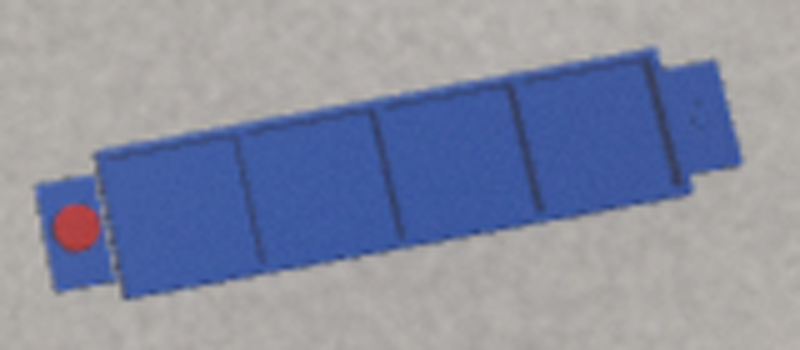

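The tray order from the knob is jar, dropper, round, square (matching in both crops). Rack: knob at crop (76,227), the far compartment by crop (600,130). Next I triangulate the caps and knobs and compute the corners.

```bash
cat >> h.py <<'E'
def tri(obs):
    A=[];b=[]
    for n,u,v in obs:
        p=camera_params(n);R=cv2.Rodrigues(np.array(p["rvec"]))[0];o=-R.T@np.array(p["tvec"]).ravel()
        d=R.T@np.linalg.inv(np.array(p["camera_matrix"]))@[u,v,1];d/=np.linalg.norm(d)
        P=np.eye(3)-np.outer(d,d);A.append(P);b.append(P@o)
    x=np.linalg.solve(sum(A),sum(b));return x,[np.linalg.norm(P@x-c)*1e3 for P,c in zip(A,b)]
E
python3 - <<'E'
from h import *
np.set_printoptions(precision=4,suppress=True)
dt=np.load("top0.npz")["d"];ds=np.load("scene0.npz")["d"]
T=lambda x,y,u0=160,v0=160:(u0+(x+.5)/5-.5,v0+(y+.5)/5-.5)
S=lambda x,y:(320+(x+.5)/5-.5,160+(y+.5)/5-.5)
for n,a,b in [("jar",T(150,145),S(617,135)),("drop",T(291,125),S(490,132)),("round",T(433,97),S(350,174)),("sq",T(581,85),S(210,213)),("tknob",T(71,181),S(692,158)),("rknob",T(76,227,340,175),(280,189.5))]:
    print(n,*tri([("top",*a),("scene",*b)]),"depthT",deproj("top",dt,*a),"depthS",deproj("scene",ds,*b))
tc=np.array([deproj("top",dt,*T(*p),z=.01) for p in [(128,257),(690,183),(680,42)]])
rc=np.array([deproj("top",dt,*T(*p,340,175),z=.016) for p in [(97,152),(655,50),(690,193),(125,297)]])
print(tc,np.linalg.norm(np.diff(tc,axis=0),axis=1));print(rc,np.linalg.norm(np.diff(rc,axis=0),axis=1),rc.mean(0))
for nm,c in(("rack",rc.mean(0)),("tray",(tc[0]+tc[2])/2)):print(nm,"centre",c)
# wall-top depth check
for p in [(97,152),(240,137),(376,112),(512,87),(375,200),(320,200),(460,170)]:print(p,deproj("top",dt,*T(*p,340,175)))
E
```

```text
jar [0.5105 0.2941 0.0698] [np.float64(0.5103965323834222), np.float64(0.5103965323834734)] depthT [0.5084 0.2904 0.0809] depthS [0.5162 0.2891 0.0796]
drop [0.515  0.2291 0.0909] [np.float64(1.3932445372883642), np.float64(1.3932445372883642)] depthT [0.5146 0.2274 0.0916] depthS [0.5211 0.2266 0.1014]
round [0.5271 0.1681 0.0886] [np.float64(0.6376398854511482), np.float64(0.6376398854511063)] depthT [0.5244 0.166  0.1007] depthS [0.5311 0.1654 0.0956]
sq [0.5341 0.1074 0.0799] [np.float64(0.2635400627261259), np.float64(0.2635400627261435)] depthT [0.5321 0.1063 0.0889] depthS [0.5397 0.1051 0.0901]
tknob [0.5023 0.3447 0.0275] [np.float64(0.9375089171476567), np.float64(0.9375089171477874)] depthT [0.5016 0.3438 0.032 ] depthS [0.5032 0.3429 0.029 ]
rknob [ 0.4474 -0.0636  0.0237] [np.float64(0.5380553737823749), np.float64(0.5380553737823867)] depthT [ 0.4463 -0.0624  0.0331] depthS [ 0.4511 -0.0639  0.0297]
[[0.4701 0.3242 0.01  ]
 [0.504  0.0664 0.01  ]
 [0.5707 0.0719 0.01  ]] [0.26  0.067]
[[ 0.4823 -0.0736  0.016 ]
 [ 0.5288 -0.3281  0.016 ]
 [ 0.4632 -0.3392  0.016 ]
 [ 0.4168 -0.085   0.016 ]] [0.2587 0.0665 0.2584] [ 0.4728 -0.2065  0.016 ]
rack centre [ 0.4728 -0.2065  0.016 ]
tray centre [0.5204 0.1981 0.01  ]
(97, 152) [ 0.4823 -0.0736  0.016 ]
(240, 137) [ 0.4892 -0.1386  0.0151]
(376, 112) [ 0.5006 -0.2005  0.0155]
(512, 87) [ 0.5122 -0.2629  0.0142]
(375, 200) [ 0.462  -0.2014  0.002 ]
(320, 200) [ 0.4616 -0.1756  0.0057]
(460, 170) [ 0.4754 -0.24    0.0051]
```

Depth heights agree with the text (jar 0.081, round 0.101, square 0.089, knobs 0.032). The tray's row runs along (-0.129, 0.992) and the rack's along (-0.180, 0.984). The knob-to-centre distances come to 0.147, as they should. The fingers must close across the row, so I turn the tool and go above the tray.

```bash
python3 -m creep '[{"turn":[0,0,9.85],"dp":[0,0,0],"jaw":0},{"turn":[0,0,9.85],"dp":[0,0,0],"jaw":0},{"turn":[0,0,9.85],"dp":[0,0,0],"jaw":0},{"turn":[0,0,9.85],"dp":[0,0,0],"jaw":0},{"turn":[0,0,9.85],"dp":[0,0,0],"jaw":0},{"turn":[0,0,9.85],"dp":[0,0,0],"jaw":0},{"turn":[0,0,0],"dp":[0,0,0],"jaw":0}]' && python3 -m creep '[{"turn":[0,0,0],"dp":[-41,22,0],"jaw":0},{"turn":[0,0,0],"dp":[-41,22,0],"jaw":0},{"turn":[0,0,0],"dp":[-41,22,0],"jaw":0},{"turn":[0,0,0],"dp":[-41,22,0],"jaw":0},{"turn":[0,0,0],"dp":[-41,22,0],"jaw":0},{"turn":[0,0,0],"dp":[-41,22,0],"jaw":0},{"turn":[0,0,0],"dp":[-41,22,0],"jaw":0},{"turn":[0,0,0],"dp":[-41,22,0],"jaw":0},{"turn":[0,0,0],"dp":[-41,22,0],"jaw":0},{"turn":[0,0,0],"dp":[-41,22,0],"jaw":0},{"turn":[0,0,0],"dp":[0,0,0],"jaw":0},{"turn":[0,0,0],"dp":[0,0,0],"jaw":0}]'
python3 - <<'E'
from h import *
s=sense();im,d=snapshot("wrist");np.savez("w0.npz",im=im,d=d,p=s["ee_pos"],q=s["tcp_rot"])
print(s["ee_pos"],s["tcp_rot"],s["joints"])
cv2.imwrite("pics/w0.png",cv2.convertScaleAbs(im,alpha=1.7))
E
```

```text
time_s: 0.98
ee_pos: [0.2494, 0.5727, 0.2308]
tcp_rot: [0.0, 0.659, 0.752, -0.001]
contact_force: [-0.3, 0.2, 0.1]
width: 0.0855
grasp_force: 0.0
time_s: 2.48
ee_pos: [0.5196, 0.1947, 0.231]
tcp_rot: [-0.001, 0.66, 0.751, -0.0]
contact_force: [0.5, -0.3, 0.7]
width: 0.0853
grasp_force: 0.0
[0.51959927 0.19468826 0.23097109] [-6.69998494e-04  6.59856114e-01  7.51391583e-01 -3.85920500e-04] [1.56801290e-01 4.34115513e-01 1.60958949e+00 6.03072834e-04
 1.09933778e+00 2.69856967e-02]
```

View pics/w0.png

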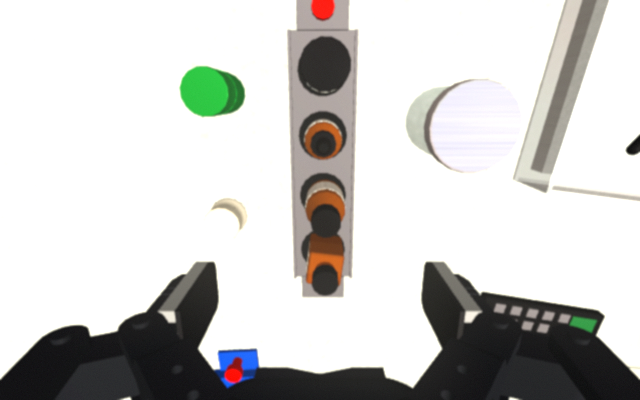

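The wrist view shows the knob (323,6), jar lid (325,65), bulb (323,145), round cap (325,219) and square cap (325,280), all in line. The beaker at (470,125) is clear of the fingers.

```bash
cat >> h.py <<'E'
def wproj(u,v,p,q,depth=None,z=None):
    c=camera_params("wrist");T=np.array(c["T_tool_cam"]);R=Rw(q)
    r=R@T[:3,:3]@np.linalg.inv(np.array(c["camera_matrix"]))@[u,v,1];o=p+R@T[:3,3]
    return o+r*(depth if z is None else (z-o[2])/r[2])
def delta(P,row=None):
    "mm along tool axes from TCP to P"
    s=sense();return Rw(s["tcp_rot"]).T@(np.array(P)-s["ee_pos"])*1e3
E
python3 - <<'E'
from h import *
np.set_printoptions(precision=4,suppress=True)
w=np.load("w0.npz");p,q,d=w["p"],w["q"],w["d"]
for n,u,v,z in [("jar",325,65,.082),("drop",323,145,.106),("round",325,219,.098),("sq",325,280,.09),("tknob",323,6,.032)]:
    P=wproj(u,v,p,q,z=z)
    print(n,P,"depth",wproj(u,v,p,q,depth=np.median(d[max(v-2,0):v+3,u-2:u+3])),"delta",delta(P))
E
```

```text
jar [0.5105 0.2916 0.082 ] depth [0.5105 0.2916 0.0817] delta [ 96.6839   3.9483 149.0793]
drop [0.5165 0.2327 0.106 ] depth [0.5166 0.2327 0.1056] delta [ 37.5584   2.3118 125.0583]
round [0.5266 0.1708 0.098 ] depth [0.5266 0.1708 0.0979] delta [-25.1766   4.2029 133.0311]
sq [0.5349 0.1097 0.09  ] depth [0.5349 0.1097 0.09  ] delta [-86.8584   4.5611 141.0064]
tknob [0.5023 0.3435 0.032 ] depth [0.5023 0.3436 0.0316] delta [149.1796   2.7002 199.1017]
```

```bash
python3 -m creep '[{"turn":[0,0,0],"dp":[32,1,0],"jaw":0},{"turn":[0,0,0],"dp":[32,1,0],"jaw":0},{"turn":[0,0,0],"dp":[32,1,0],"jaw":0},{"turn":[0,0,0],"dp":[0,0,40],"jaw":0},{"turn":[0,0,0],"dp":[0,0,40],"jaw":0},{"turn":[0,0,0],"dp":[0,0,20],"jaw":0},{"turn":[0,0,0],"dp":[0,0,0],"jaw":0}]'
python3 - <<'E'
from h import *
print(delta([.5100,.2912,.028]),sense()["tcp_rot"])
E
```

```text
time_s: 3.4
ee_pos: [0.5084, 0.2909, 0.1297]
tcp_rot: [-0.001, 0.659, 0.752, -0.002]
contact_force: [0.3, -0.7, 1.4]
width: 0.0852
grasp_force: 0.0
[  0.14721824   2.05458052 101.66641686] [-0.00126659  0.65914597  0.7520112  -0.00203278]
```

```bash
python3 -m creep '[{"turn":[0,0,0],"dp":[0,2,30],"jaw":0},{"turn":[0,0,0],"dp":[0,0,30],"jaw":0},{"turn":[0,0,0],"dp":[0,0,25],"jaw":0},{"turn":[0,0,0],"dp":[0,0,17],"jaw":0},{"turn":[0,0,0],"dp":[0,0,0],"jaw":0},{"turn":[0,0,0],"dp":[0,0,0],"jaw":255},{"turn":[0,0,0],"dp":[0,0,0],"jaw":255},{"turn":[0,0,0],"dp":[0,0,0],"jaw":255},{"turn":[0,0,0],"dp":[0,0,0],"jaw":255},{"turn":[0,0,0],"dp":[0,0,0],"jaw":255},{"turn":[0,0,0],"dp":[0,0,0],"jaw":255},{"turn":[0,0,0],"dp":[0,0,0],"jaw":255}]'
```

```text
time_s: 4.9
ee_pos: [0.5131, 0.2906, 0.0304]
tcp_rot: [0.0, 0.66, 0.751, 0.0]
contact_force: [-1.5, -0.8, 6.3]
width: 0.0395
grasp_force: 59.4
```

```bash
python3 -m creep '[{"turn":[0,0,0],"dp":[0,0,-15],"jaw":255},{"turn":[0,0,0],"dp":[0,0,-35],"jaw":255},{"turn":[0,0,0],"dp":[0,0,-50],"jaw":255},{"turn":[0,0,0],"dp":[0,0,-30],"jaw":255},{"turn":[0,0,0],"dp":[-20,-3,0],"jaw":255},{"turn":[0,0,0],"dp":[-40,-7,0],"jaw":255},{"turn":[0,0,0],"dp":[-54,-9,0],"jaw":255},{"turn":[0,0,0],"dp":[-54,-9,0],"jaw":255},{"turn":[0,0,0],"dp":[-54,-9,0],"jaw":255},{"turn":[0,0,0],"dp":[-54,-9,0],"jaw":255},{"turn":[0,0,0],"dp":[-54,-9,0],"jaw":255},{"turn":[0,0,0],"dp":[-54,-9,0],"jaw":255}]' && python3 -m creep '[{"turn":[0,0,0],"dp":[-54,-9,0],"jaw":255},{"turn":[0,0,0],"dp":[-54,-9,0],"jaw":255},{"turn":[0,0,0],"dp":[-50,-8,0],"jaw":255},{"turn":[0,0,0],"dp":[-30,-6,0],"jaw":255},{"turn":[0,0,0],"dp":[-12,-2,0],"jaw":255},{"turn":[0,0,-3],"dp":[0,0,0],"jaw":255},{"turn":[0,0,0],"dp":[0,0,0],"jaw":255},{"turn":[0,0,0],"dp":[0,0,0],"jaw":255}]'
python3 - <<'E'
from h import *
s=sense();print(delta([.4901,-.3009,.027]),s["tcp_rot"],s["joints"])
im,d=snapshot("wrist");np.savez("w1.npz",im=im,d=d,p=s["ee_pos"],q=s["tcp_rot"])
cv2.imwrite("pics/w1.png",cv2.convertScaleAbs(im,alpha=1.7))
E
```

```text
time_s: 6.4
ee_pos: [0.4967, -0.1008, 0.1581]
tcp_rot: [-0.001, 0.661, 0.751, -0.001]
contact_force: [0.3, 0.5, -1.0]
width: 0.0393
grasp_force: 60.3
time_s: 7.4
ee_pos: [0.4901, -0.3002, 0.1589]
tcp_rot: [-0.001, 0.64, 0.768, 0.0]
contact_force: [0.5, 0.3, -1.6]
width: 0.0393
grasp_force: 60.3
[-8.37296777e-01 -4.35064239e-02  1.31899582e+02] [-7.74353115e-04  6.40291277e-01  7.68131808e-01  7.73435444e-05] [-7.43952662e-01  5.54329615e-01  1.62895376e+00  9.58702111e-05
  9.59863715e-01 -9.25048723e-01]
```

View pics/w1.png

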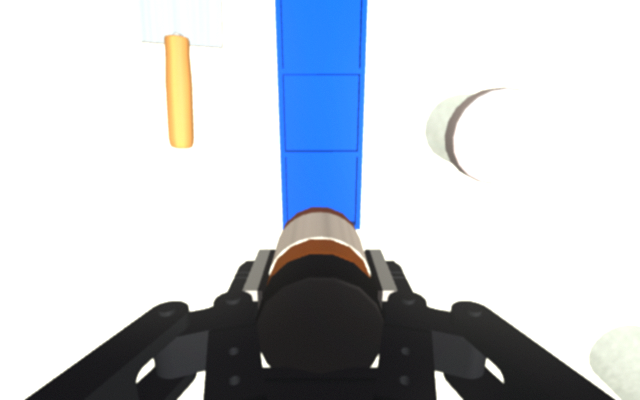

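The jar is upright in the grip. Rack dividers are at (321,151) and (321,73), the side walls at x≈283 and 361, and the yaw matches. I check the rack against these.

Run:
```python
from h import *
np.set_printoptions(precision=4,suppress=True)
w=np.load("w1.npz");p,q=w["p"],w["q"]
D=np.array([-.180,.9837,0])
for n,u,v,off in[("S3/4",321,151,-.064),("S2/3",321,73,0)]:
    P=wproj(u,v,p,q,z=.016);print(n,P,"centre->",P-off*D)
L=[wproj(u,151,p,q,z=.016) for u in(282.5,362)];print(np.linalg.norm(L[0]-L[1]))
```

```text
S3/4 [ 0.485  -0.2696  0.016 ] centre-> [ 0.4735 -0.2066  0.016 ]
S2/3 [ 0.4741 -0.2105  0.016 ] centre-> [ 0.4741 -0.2105  0.016 ]
0.06517561490621498
```

```bash
python3 -m creep '[{"turn":[0,0,0],"dp":[-0.5,1,30],"jaw":255},{"turn":[0,0,0],"dp":[0,0,40],"jaw":255},{"turn":[0,0,0],"dp":[0,0,35],"jaw":255},{"turn":[0,0,0],"dp":[0,0,18],"jaw":255},{"turn":[0,0,0],"dp":[0,0,6],"jaw":255},{"turn":[0,0,0],"dp":[0,0,2],"jaw":255},{"turn":[0,0,0],"dp":[0,0,0],"jaw":255},{"turn":[0,0,0],"dp":[0,0,0],"jaw":255}]'
```

```text
time_s: 8.45
ee_pos: [0.4922, -0.3021, 0.0293]
tcp_rot: [0.001, 0.64, 0.768, -0.0]
contact_force: [-0.2, 0.5, -1.1]
width: 0.0391
grasp_force: 60.3
```

```bash
python3 -m creep '[{"turn":[0,0,0],"dp":[0,0,1.5],"jaw":255},{"turn":[0,0,0],"dp":[0,0,1],"jaw":255},{"turn":[0,0,0],"dp":[0,0,0],"jaw":255},{"turn":[0,0,0],"dp":[0,0,0],"jaw":255}]' && python3 -m creep '[{"turn":[0,0,0],"dp":[0,0,0],"jaw":120},{"turn":[0,0,0],"dp":[0,0,0],"jaw":60},{"turn":[0,0,0],"dp":[0,0,0],"jaw":0},{"turn":[0,0,0],"dp":[0,0,0],"jaw":0},{"turn":[0,0,0],"dp":[0,0,0],"jaw":0},{"turn":[0,0,0],"dp":[0,0,0],"jaw":0},{"turn":[0,0,0],"dp":[0,0,-30],"jaw":0},{"turn":[0,0,0],"dp":[0,0,-50],"jaw":0},{"turn":[0,0,0],"dp":[0,0,-50],"jaw":0},{"turn":[0,0,3],"dp":[0,0,-20],"jaw":0},{"turn":[0,0,0],"dp":[0,0,0],"jaw":0}]'
python3 - <<'E'
from h import *
s=sense();print(s["tcp_rot"],delta([.516,.2315,.18]))
im,d=snapshot("wrist");np.savez("w2.npz",im=im,d=d,p=s["ee_pos"],q=s["tcp_rot"])
cv2.imwrite("pics/w2.png",cv2.convertScaleAbs(im,alpha=1.7))
E
```

```text
time_s: 8.95
ee_pos: [0.4918, -0.3018, 0.0264]
tcp_rot: [0.0, 0.64, 0.768, -0.0]
contact_force: [-2.0, -0.5, 4.8]
width: 0.0391
grasp_force: 60.7
time_s: 10.32
ee_pos: [0.4925, -0.3024, 0.1777]
tcp_rot: [0.002, 0.66, 0.751, -0.0]
contact_force: [0.6, -0.5, -0.6]
width: 0.0857
grasp_force: 0.0
[ 2.28208438e-03  6.59997651e-01  7.51264195e-01 -4.86496219e-05] [526.40208     92.04391313  -3.83240047]
```

View pics/w2.png

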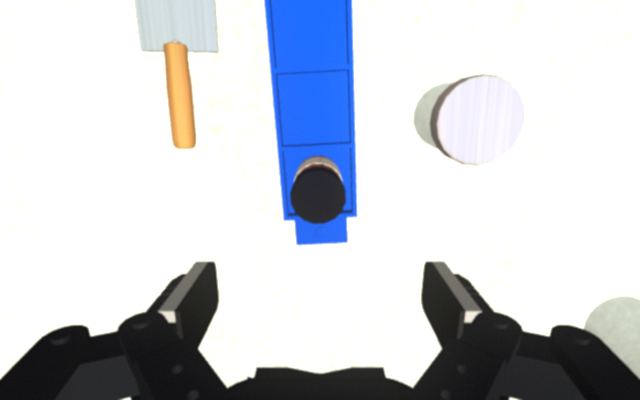

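Jar lid at (318,193), standing inside the last compartment. Next is the dropper bottle.

```bash
python3 -m creep '[{"turn":[0,0,0],"dp":[52.6,9.2,0],"jaw":0},{"turn":[0,0,0],"dp":[52.6,9.2,0],"jaw":0},{"turn":[0,0,0],"dp":[52.6,9.2,0],"jaw":0},{"turn":[0,0,0],"dp":[52.6,9.2,0],"jaw":0},{"turn":[0,0,0],"dp":[52.6,9.2,0],"jaw":0},{"turn":[0,0,0],"dp":[52.6,9.2,0],"jaw":0},{"turn":[0,0,0],"dp":[52.6,9.2,0],"jaw":0},{"turn":[0,0,0],"dp":[52.6,9.2,0],"jaw":0},{"turn":[0,0,0],"dp":[52.6,9.2,0],"jaw":0},{"turn":[0,0,0],"dp":[52.6,9.2,0],"jaw":0},{"turn":[0,0,0],"dp":[0,0,0],"jaw":0},{"turn":[0,0,0],"dp":[0,0,0],"jaw":0}]'
python3 - <<'E'
from h import *
s=sense();print(s["tcp_rot"],delta([.516,.2315,.039]))
im,d=snapshot("wrist");np.savez("w3.npz",im=im,d=d,p=s["ee_pos"],q=s["tcp_rot"])
cv2.imwrite("pics/w3.png",cv2.convertScaleAbs(im,alpha=1.7))
E
```

```text
time_s: 11.88
ee_pos: [0.5143, 0.2314, 0.1741]
tcp_rot: [-0.001, 0.66, 0.751, -0.002]
contact_force: [-0.5, -0.3, 0.1]
width: 0.0853
grasp_force: 0.0
[-0.0008882   0.65974903  0.75148366 -0.00165152] [-3.24057779e-02  2.23627771e+00  1.35134061e+02]
```

View pics/w3.png

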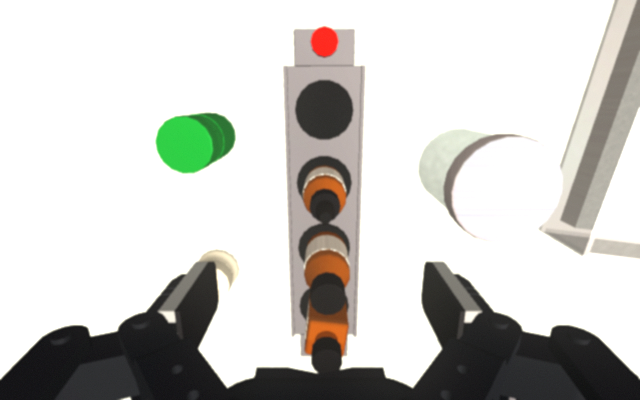

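Bulb tip at (324,206), round cap (327,292), square cap (326,357); check the positions.

Run:
```python
from h import *
np.set_printoptions(precision=4,suppress=True)
w=np.load("w3.npz");p,q=w["p"],w["q"]
for n,u,v,z in[("drop",324,206,.106),("round",327,292,.098),("sq",326,357,.09)]:
    P=wproj(u,v,p,q,z=z);print(n,P,delta(P))
```

```text
drop [0.5154 0.2385 0.106 ] [ 7.5991  1.9869 68.4839]
round [0.5264 0.1729 0.098 ] [-58.9208   4.5676  76.5242]
sq [0.5343 0.1108 0.09  ] [-121.495     4.4319   84.57  ]
```

```bash
python3 -m creep '[{"turn":[0,0,0],"dp":[1,2,30],"jaw":0},{"turn":[0,0,0],"dp":[0,0,40],"jaw":0},{"turn":[0,0,0],"dp":[0,0,40],"jaw":0},{"turn":[0,0,0],"dp":[0,0,25],"jaw":0},{"turn":[0,0,0],"dp":[0,0,0],"jaw":0},{"turn":[0,0,0],"dp":[0,0,0],"jaw":255},{"turn":[0,0,0],"dp":[0,0,0],"jaw":255},{"turn":[0,0,0],"dp":[0,0,0],"jaw":255},{"turn":[0,0,0],"dp":[0,0,0],"jaw":255},{"turn":[0,0,0],"dp":[0,0,0],"jaw":255},{"turn":[0,0,0],"dp":[0,0,0],"jaw":255},{"turn":[0,0,0],"dp":[0,0,0],"jaw":255}]'
python3 - <<'E'
from h import *
s=sense();print(s["ee_pos"],delta([.4797,-.2390,.17]))
im,d=snapshot("wrist")
cv2.imwrite("pics/w4.png",cv2.convertScaleAbs(im[100:],alpha=2.2))
E
```

```text
time_s: 13.42
ee_pos: [0.518, 0.2332, 0.0423]
tcp_rot: [0.001, 0.66, 0.751, 0.001]
contact_force: [-0.4, -1.1, 6.7]
width: 0.0318
grasp_force: 59.3
[0.51797451 0.23323984 0.0422565 ] [-463.39766676  -98.43192225 -127.93577932]
```

View pics/w4.png

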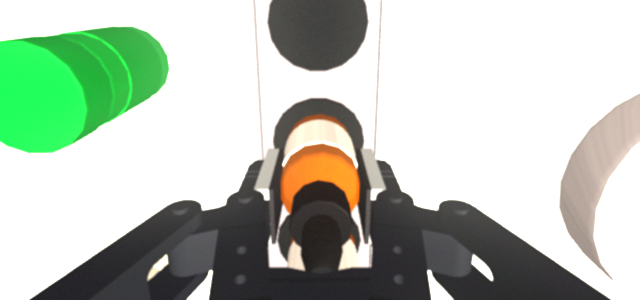

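The grip is at the top of the straight body (width 31.8 mm instead of about 33.5), so I reopen, go 4 mm lower and regrip.

```bash
python3 -m creep '[{"turn":[0,0,0],"dp":[0,0,0],"jaw":100},{"turn":[0,0,0],"dp":[0,0,0],"jaw":60},{"turn":[0,0,0],"dp":[0,0,0],"jaw":60},{"turn":[0,0,0],"dp":[0,0,0],"jaw":60},{"turn":[0,0,0],"dp":[-0.5,-1,4.5],"jaw":60},{"turn":[0,0,0],"dp":[0,0,0],"jaw":60},{"turn":[0,0,0],"dp":[0,0,0],"jaw":255},{"turn":[0,0,0],"dp":[0,0,0],"jaw":255},{"turn":[0,0,0],"dp":[0,0,0],"jaw":255},{"turn":[0,0,0],"dp":[0,0,0],"jaw":255},{"turn":[0,0,0],"dp":[0,0,0],"jaw":255}]'
```

```text
time_s: 14.85
ee_pos: [0.5168, 0.2325, 0.0366]
tcp_rot: [0.0, 0.66, 0.751, 0.0]
contact_force: [0.2, 0.3, 3.8]
width: 0.032
grasp_force: 59.6
```

```bash
python3 -m creep '[{"turn":[0,0,0],"dp":[0,0,-15],"jaw":255},{"turn":[0,0,0],"dp":[0,0,-35],"jaw":255},{"turn":[0,0,0],"dp":[0,0,-50],"jaw":255},{"turn":[0,0,0],"dp":[0,0,-35],"jaw":255},{"turn":[0,0,0],"dp":[-20,-4,0],"jaw":255},{"turn":[0,0,0],"dp":[-40,-9,0],"jaw":255},{"turn":[0,0,0],"dp":[-52,-11,0],"jaw":255},{"turn":[0,0,0],"dp":[-52,-11,0],"jaw":255},{"turn":[0,0,0],"dp":[-52,-11,0],"jaw":255},{"turn":[0,0,0],"dp":[-52,-11,0],"jaw":255},{"turn":[0,0,0],"dp":[-52,-11,0],"jaw":255},{"turn":[0,0,0],"dp":[-52,-11,0],"jaw":255}]' && python3 -m creep '[{"turn":[0,0,0],"dp":[-52,-11,0],"jaw":255},{"turn":[0,0,0],"dp":[-28,-6,0],"jaw":255},{"turn":[0,0,0],"dp":[-11,-2,0],"jaw":255},{"turn":[0,0,-3],"dp":[0,0,0],"jaw":255},{"turn":[0,0,0],"dp":[0,0,0],"jaw":255},{"turn":[0,0,0],"dp":[0,0,0],"jaw":255}]'
python3 - <<'E'
from h import *
print(delta([.4797,-.2390,.0326]))
im,d=snapshot("wrist")
cv2.imwrite("pics/w5.png",cv2.convertScaleAbs(im,alpha=1.7))
E
```

```text
time_s: 16.35
ee_pos: [0.4836, -0.1483, 0.1702]
tcp_rot: [-0.002, 0.66, 0.751, -0.0]
contact_force: [1.3, -0.5, -0.8]
width: 0.0321
grasp_force: 59.7
time_s: 17.1
ee_pos: [0.4781, -0.2383, 0.171]
tcp_rot: [-0.001, 0.64, 0.768, 0.0]
contact_force: [-0.4, 0.1, -0.6]
width: 0.0319
grasp_force: 59.6
[ -1.17505691   1.52516069 138.38255383]
```

View pics/w5.png

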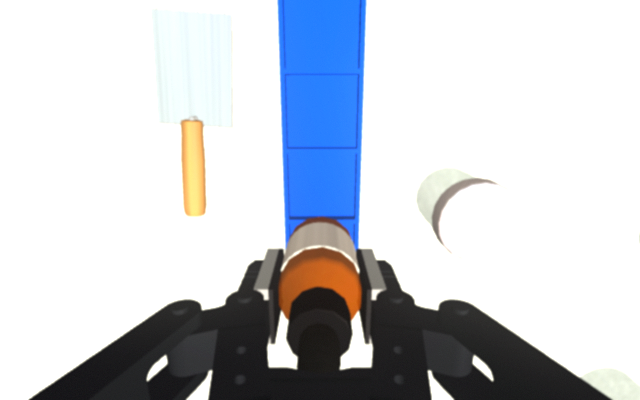

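The dropper bottle is upright in the grip above the third compartment (dividers at rows 73, 148, 217). Lower it.

```bash
python3 -m creep '[{"turn":[0,0,0],"dp":[-1,1.5,30],"jaw":255},{"turn":[0,0,0],"dp":[0,0,40],"jaw":255},{"turn":[0,0,0],"dp":[0,0,40],"jaw":255},{"turn":[0,0,0],"dp":[0,0,18],"jaw":255},{"turn":[0,0,0],"dp":[0,0,6],"jaw":255},{"turn":[0,0,0],"dp":[0,0,2.5],"jaw":255},{"turn":[0,0,0],"dp":[0,0,0],"jaw":255},{"turn":[0,0,0],"dp":[0,0,0],"jaw":255}]'
```

```text
time_s: 18.15
ee_pos: [0.4807, -0.2403, 0.0357]
tcp_rot: [0.001, 0.64, 0.768, 0.0]
contact_force: [0.1, -0.9, -1.1]
width: 0.0318
grasp_force: 59.7
```

```bash
python3 -m creep '[{"turn":[0,0,0],"dp":[0,0,1.5],"jaw":255},{"turn":[0,0,0],"dp":[0,0,1],"jaw":255},{"turn":[0,0,0],"dp":[0,0,0],"jaw":255},{"turn":[0,0,0],"dp":[0,0,0],"jaw":255}]'
```

```text
time_s: 18.65
ee_pos: [0.4804, -0.2401, 0.0326]
tcp_rot: [0.0, 0.64, 0.768, -0.0]
contact_force: [0.3, 0.7, 1.9]
width: 0.0319
grasp_force: 59.9
```

```bash
python3 -m creep '[{"turn":[0,0,0],"dp":[0,0,0],"jaw":120},{"turn":[0,0,0],"dp":[0,0,0],"jaw":60},{"turn":[0,0,0],"dp":[0,0,0],"jaw":0},{"turn":[0,0,0],"dp":[0,0,0],"jaw":0},{"turn":[0,0,0],"dp":[0,0,0],"jaw":0},{"turn":[0,0,0],"dp":[0,0,0],"jaw":0},{"turn":[0,0,0],"dp":[0,0,-20],"jaw":0},{"turn":[0,0,0],"dp":[0,0,-50],"jaw":0},{"turn":[0,0,0],"dp":[0,0,-50],"jaw":0},{"turn":[0,0,3],"dp":[0,0,-25],"jaw":0},{"turn":[0,0,0],"dp":[0,0,0],"jaw":0}]'
python3 - <<'E'
from h import *
print(delta([.526,.1695,.18]))
E
```

```text
time_s: 20.02
ee_pos: [0.4814, -0.2408, 0.1794]
tcp_rot: [0.003, 0.66, 0.751, 0.0]
contact_force: [0.7, -0.4, -0.0]
width: 0.085
grasp_force: 0.0
[401.17289592  97.06322778  -1.75715781]
```

```bash
python3 -m creep '[{"turn":[0,0,0],"dp":[50,12,0],"jaw":0},{"turn":[0,0,0],"dp":[50,12,0],"jaw":0},{"turn":[0,0,0],"dp":[50,12,0],"jaw":0},{"turn":[0,0,0],"dp":[50,12,0],"jaw":0},{"turn":[0,0,0],"dp":[50,12,0],"jaw":0},{"turn":[0,0,0],"dp":[50,12,0],"jaw":0},{"turn":[0,0,0],"dp":[50,12,0],"jaw":0},{"turn":[0,0,0],"dp":[51,12,0],"jaw":0},{"turn":[0,0,0],"dp":[0,0,0],"jaw":0},{"turn":[0,0,0],"dp":[0,0,0],"jaw":0}]'
python3 - <<'E'
from h import *
print(delta([.526,.1695,.031]))
E
```

```text
time_s: 21.28
ee_pos: [0.523, 0.1696, 0.1759]
tcp_rot: [-0.001, 0.66, 0.751, -0.001]
contact_force: [-0.1, -0.1, -0.0]
width: 0.0854
grasp_force: 0.0
[ -0.45056828   3.43793227 144.88020894]
```

```bash
python3 -m creep '[{"turn":[0,0,0],"dp":[0,2,30],"jaw":0},{"turn":[0,0,0],"dp":[0,0,45],"jaw":0},{"turn":[0,0,0],"dp":[0,0,45],"jaw":0},{"turn":[0,0,0],"dp":[0,0,26],"jaw":0},{"turn":[0,0,0],"dp":[0,0,0],"jaw":0},{"turn":[0,0,0],"dp":[0,0,0],"jaw":255},{"turn":[0,0,0],"dp":[0,0,0],"jaw":255},{"turn":[0,0,0],"dp":[0,0,0],"jaw":255},{"turn":[0,0,0],"dp":[0,0,0],"jaw":255},{"turn":[0,0,0],"dp":[0,0,0],"jaw":255},{"turn":[0,0,0],"dp":[0,0,0],"jaw":255},{"turn":[0,0,0],"dp":[0,0,0],"jaw":255}]';  python3 - <<'E'
from h import *
print(delta([.4682,-.1760,.17]))
E
```

```text
time_s: 22.78
ee_pos: [0.527, 0.1703, 0.0329]
tcp_rot: [0.001, 0.66, 0.751, 0.001]
contact_force: [-0.1, -1.4, 5.7]
width: 0.0366
grasp_force: 59.9
[-335.862692   -102.54110185 -137.28019213]
```

```bash
python3 -m creep '[{"turn":[0,0,0],"dp":[0,0,-15],"jaw":255},{"turn":[0,0,0],"dp":[0,0,-35],"jaw":255},{"turn":[0,0,0],"dp":[0,0,-50],"jaw":255},{"turn":[0,0,0],"dp":[0,0,-38],"jaw":255},{"turn":[0,0,0],"dp":[-20,-6,0],"jaw":255},{"turn":[0,0,0],"dp":[-40,-12,0],"jaw":255},{"turn":[0,0,0],"dp":[-50,-15,0],"jaw":255},{"turn":[0,0,0],"dp":[-50,-15,0],"jaw":255},{"turn":[0,0,0],"dp":[-50,-15,0],"jaw":255},{"turn":[0,0,0],"dp":[-50,-15,0],"jaw":255},{"turn":[0,0,0],"dp":[-50,-15,0],"jaw":255},{"turn":[0,0,0],"dp":[-20,-7,0],"jaw":255}]' && python3 -m creep '[{"turn":[0,0,-3],"dp":[-6,-2,0],"jaw":255},{"turn":[0,0,0],"dp":[0,0,0],"jaw":255},{"turn":[0,0,0],"dp":[0,0,0],"jaw":255}]'
python3 - <<'E'
from h import *
print(delta([.4682,-.1760,.0289]))
E
```

```text
time_s: 24.28
ee_pos: [0.4689, -0.1726, 0.1703]
tcp_rot: [0.001, 0.661, 0.75, 0.0]
contact_force: [0.0, 0.4, -1.5]
width: 0.0366
grasp_force: 60.2
time_s: 24.65
ee_pos: [0.4678, -0.1755, 0.1697]
tcp_rot: [0.0, 0.64, 0.768, 0.0]
contact_force: [0.4, 0.4, -1.3]
width: 0.0363
grasp_force: 60.2
[ -0.60053233   0.26639632 140.78427675]
```

```bash
python3 -m creep '[{"turn":[0,0,0],"dp":[0,0,30],"jaw":255},{"turn":[0,0,0],"dp":[0,0,43],"jaw":255},{"turn":[0,0,0],"dp":[0,0,40],"jaw":255},{"turn":[0,0,0],"dp":[0,0,18],"jaw":255},{"turn":[0,0,0],"dp":[0,0,6],"jaw":255},{"turn":[0,0,0],"dp":[0,0,2],"jaw":255},{"turn":[0,0,0],"dp":[0,0,0],"jaw":255},{"turn":[0,0,0],"dp":[0,0,0],"jaw":255}]' && python3 -m creep '[{"turn":[0,0,0],"dp":[0,0,1.5],"jaw":255},{"turn":[0,0,0],"dp":[0,0,1],"jaw":255},{"turn":[0,0,0],"dp":[0,0,0],"jaw":255},{"turn":[0,0,0],"dp":[0,0,0],"jaw":255}]'
```

```text
time_s: 25.65
ee_pos: [0.4685, -0.1763, 0.0312]
tcp_rot: [0.001, 0.64, 0.768, 0.0]
contact_force: [-0.3, -0.9, -1.5]
width: 0.0369
grasp_force: 60.2
time_s: 26.15
ee_pos: [0.4682, -0.1763, 0.0288]
tcp_rot: [0.001, 0.64, 0.768, 0.0]
contact_force: [-1.1, 0.1, 6.9]
width: 0.0361
grasp_force: 61.2
```

```bash
python3 -m creep '[{"turn":[0,0,0],"dp":[0,0,0],"jaw":120},{"turn":[0,0,0],"dp":[0,0,0],"jaw":60},{"turn":[0,0,0],"dp":[0,0,0],"jaw":0},{"turn":[0,0,0],"dp":[0,0,0],"jaw":0},{"turn":[0,0,0],"dp":[0,0,0],"jaw":0},{"turn":[0,0,0],"dp":[0,0,0],"jaw":0},{"turn":[0,0,0],"dp":[0,0,-20],"jaw":0},{"turn":[0,0,0],"dp":[0,0,-50],"jaw":0},{"turn":[0,0,0],"dp":[0,0,-50],"jaw":0},{"turn":[0,0,3],"dp":[0,0,-25],"jaw":0},{"turn":[0,0,0],"dp":[0,0,0],"jaw":0}]'
python3 - <<'E'
from h import *
print(delta([.534,.1085,.18]))
E
```

```text
time_s: 27.52
ee_pos: [0.4691, -0.1767, 0.1747]
tcp_rot: [0.003, 0.66, 0.751, 0.0]
contact_force: [-0.3, -0.6, -0.3]
width: 0.0857
grasp_force: 0.0
[274.47776737 101.13145553  -5.79743194]
```

```bash
python3 -m creep '[{"turn":[0,0,0],"dp":[45.7,16.9,0],"jaw":0},{"turn":[0,0,0],"dp":[45.7,16.9,0],"jaw":0},{"turn":[0,0,0],"dp":[45.7,16.9,0],"jaw":0},{"turn":[0,0,0],"dp":[45.7,16.9,0],"jaw":0},{"turn":[0,0,0],"dp":[45.7,16.9,0],"jaw":0},{"turn":[0,0,0],"dp":[45.7,16.9,0],"jaw":0},{"turn":[0,0,0],"dp":[0,0,0],"jaw":0},{"turn":[0,0,0],"dp":[0,0,0],"jaw":0}]'
python3 - <<'E'
from h import *
print(delta([.534,.1085,.028]))
im,d=snapshot("wrist")
cv2.imwrite("pics/w6.png",cv2.resize(cv2.convertScaleAbs(im[100:300,220:420],alpha=1.5),None,fx=3,fy=3,interpolation=2))
E
```

```text
time_s: 28.52
ee_pos: [0.5322, 0.1087, 0.1714]
tcp_rot: [-0.001, 0.66, 0.751, -0.001]
contact_force: [0.1, -0.2, -0.9]
width: 0.0852
grasp_force: 0.0
[ -0.37323255   2.18761016 143.3710697 ]
```

View pics/w6.png

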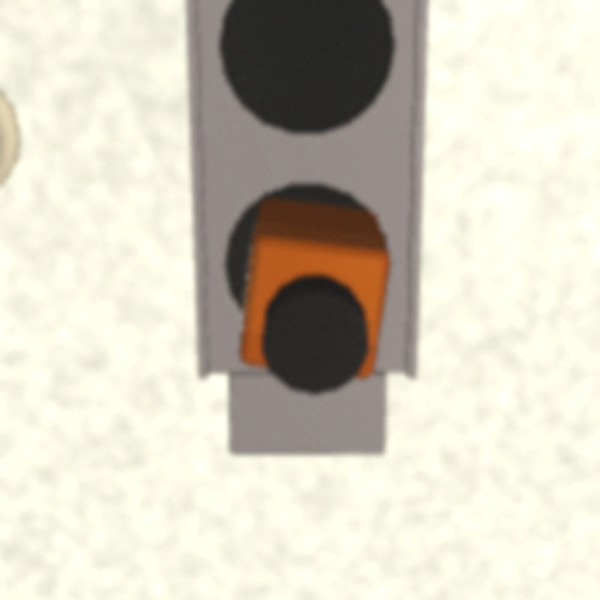

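The square bottle stands about 8° clockwise of the tool, with its cap at crop (316,334). I turn +8° to match it.

```bash
python3 -m creep '[{"turn":[0,0,8],"dp":[0,2.5,25],"jaw":0},{"turn":[0,0,0],"dp":[0,0,45],"jaw":0},{"turn":[0,0,0],"dp":[0,0,45],"jaw":0},{"turn":[0,0,0],"dp":[0,0,29],"jaw":0},{"turn":[0,0,0],"dp":[0,0,0],"jaw":0},{"turn":[0,0,0],"dp":[0,0,0],"jaw":255},{"turn":[0,0,0],"dp":[0,0,0],"jaw":255},{"turn":[0,0,0],"dp":[0,0,0],"jaw":255},{"turn":[0,0,0],"dp":[0,0,0],"jaw":255},{"turn":[0,0,0],"dp":[0,0,0],"jaw":255},{"turn":[0,0,0],"dp":[0,0,0],"jaw":255},{"turn":[0,0,0],"dp":[0,0,0],"jaw":255}]';  python3 - <<'E'
from h import *
print(delta([.4567,-.1131,.17]))
E
```

```text
time_s: 30.08
ee_pos: [0.5367, 0.1092, 0.0303]
tcp_rot: [0.001, 0.711, 0.703, 0.001]
contact_force: [-0.0, -1.8, 7.7]
width: 0.0344
grasp_force: 60.5
[-223.1709719   -77.29177737 -139.88022301]
```

```bash
python3 -m creep '[{"turn":[0,0,0],"dp":[0,0,-15],"jaw":255},{"turn":[0,0,0],"dp":[0,0,-35],"jaw":255},{"turn":[0,0,0],"dp":[0,0,-50],"jaw":255},{"turn":[0,0,0],"dp":[0,0,-40],"jaw":255},{"turn":[0,0,0],"dp":[-20,-7,0],"jaw":255},{"turn":[0,0,0],"dp":[-40,-14,0],"jaw":255},{"turn":[0,0,0],"dp":[-45,-15.5,0],"jaw":255},{"turn":[0,0,0],"dp":[-45,-15.5,0],"jaw":255},{"turn":[0,0,0],"dp":[-45,-15.5,0],"jaw":255},{"turn":[0,0,0],"dp":[-20,-7,0],"jaw":255},{"turn":[0,0,0],"dp":[-8,-3,0],"jaw":255},{"turn":[0,0,-5.5],"dp":[0,0,0],"jaw":255}]' && python3 -m creep '[{"turn":[0,0,-5.5],"dp":[0,0,0],"jaw":255},{"turn":[0,0,0],"dp":[0,0,0],"jaw":255},{"turn":[0,0,0],"dp":[0,0,0],"jaw":255}]'
python3 - <<'E'
from h import *
print(delta([.4567,-.1131,.0263]))
E
```

```text
time_s: 31.58
ee_pos: [0.4557, -0.113, 0.1692]
tcp_rot: [0.0, 0.676, 0.737, 0.0]
contact_force: [-0.2, 0.4, -1.2]
width: 0.0341
grasp_force: 59.9
time_s: 31.95
ee_pos: [0.4559, -0.1124, 0.169]
tcp_rot: [0.0, 0.641, 0.768, 0.0]
contact_force: [0.7, 0.0, -0.6]
width: 0.0342
grasp_force: 59.9
[ -0.81664798   0.59750402 142.68119826]
```

```bash
python3 -m creep '[{"turn":[0,0,0],"dp":[-0.5,0.5,30],"jaw":255},{"turn":[0,0,0],"dp":[0,0,45],"jaw":255},{"turn":[0,0,0],"dp":[0,0,40],"jaw":255},{"turn":[0,0,0],"dp":[0,0,18],"jaw":255},{"turn":[0,0,0],"dp":[0,0,6],"jaw":255},{"turn":[0,0,0],"dp":[0,0,2],"jaw":255},{"turn":[0,0,0],"dp":[0,0,0],"jaw":255},{"turn":[0,0,0],"dp":[0,0,0],"jaw":255}]' && python3 -m creep '[{"turn":[0,0,0],"dp":[0,0,1.5],"jaw":255},{"turn":[0,0,0],"dp":[0,0,1],"jaw":255},{"turn":[0,0,0],"dp":[0,0,0],"jaw":255},{"turn":[0,0,0],"dp":[0,0,0],"jaw":255}]'
```

```text
time_s: 32.95
ee_pos: [0.457, -0.1136, 0.0286]
tcp_rot: [0.001, 0.64, 0.768, 0.0]
contact_force: [-0.1, -0.4, -1.2]
width: 0.0346
grasp_force: 59.9
time_s: 33.45
ee_pos: [0.4567, -0.1135, 0.0262]
tcp_rot: [0.001, 0.64, 0.768, 0.0]
contact_force: [-1.9, 1.0, 7.1]
width: 0.0342
grasp_force: 61.1
```

Contact felt. Release, retreat upwards and then clear to the +y side.

```bash
python3 -m creep '[{"turn":[0,0,0],"dp":[0,0,0],"jaw":120},{"turn":[0,0,0],"dp":[0,0,0],"jaw":60},{"turn":[0,0,0],"dp":[0,0,0],"jaw":0},{"turn":[0,0,0],"dp":[0,0,0],"jaw":0},{"turn":[0,0,0],"dp":[0,0,0],"jaw":0},{"turn":[0,0,0],"dp":[0,0,0],"jaw":0},{"turn":[0,0,0],"dp":[0,0,-20],"jaw":0},{"turn":[0,0,0],"dp":[0,0,-50],"jaw":0},{"turn":[0,0,0],"dp":[0,0,-50],"jaw":0},{"turn":[0,0,0],"dp":[0,0,-25],"jaw":0},{"turn":[0,0,0],"dp":[0,0,0],"jaw":0}]' && python3 -m creep '[{"turn":[0,0,0],"dp":[50,0,0],"jaw":0},{"turn":[0,0,0],"dp":[50,0,0],"jaw":0},{"turn":[0,0,0],"dp":[50,0,0],"jaw":0},{"turn":[0,0,0],"dp":[50,0,0],"jaw":0},{"turn":[0,0,0],"dp":[50,0,0],"jaw":0},{"turn":[0,0,0],"dp":[0,0,0],"jaw":0},{"turn":[0,0,0],"dp":[0,0,0],"jaw":0},{"turn":[0,0,0],"dp":[0,0,0],"jaw":0}]'
python3 - <<'E'
from h import *
im,d=snapshot("top");np.savez("top1.npz",im=im,d=d)
a=cv2.resize(cv2.convertScaleAbs(im[160:250,340:500],alpha=1.8),None,fx=5,fy=5,interpolation=2)
im,d=snapshot("scene")
b=cv2.resize(cv2.convertScaleAbs(im[160:250,140:300],alpha=1.5),None,fx=5,fy=5,interpolation=2)
cv2.imwrite("pics/end.png",cv2.resize(np.vstack([a,b]),None,fx=.66,fy=.66))
E
```

```text
time_s: 34.83
ee_pos: [0.4576, -0.1139, 0.1722]
tcp_rot: [0.003, 0.64, 0.768, 0.001]
contact_force: [-0.0, 0.4, 0.0]
width: 0.0855
grasp_force: 0.0
time_s: 35.83
ee_pos: [0.4117, 0.1315, 0.1699]
tcp_rot: [-0.0, 0.641, 0.767, -0.0]
contact_force: [1.4, 0.3, -0.1]
width: 0.0855
grasp_force: 0.0
```

View pics/end.png

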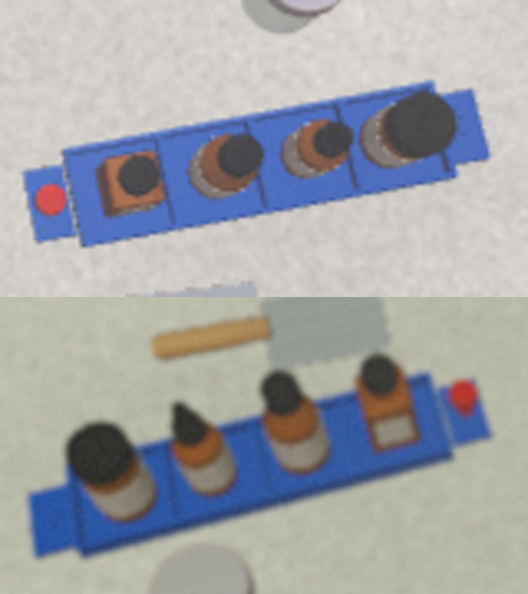

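All four stand upright, each centred in its own compartment. From the rack's knob at (50,200) the order is square, round, dropper, jar, which is the tray's order reversed.

```bash
python3 -c "
from workcell import order
print(order.finish_job())"
```

```text
the job is handed in; nothing more can be done
None
```

All four bottles stand upright in the blue rack in reversed order (from the rack's knob: square, round, dropper, jar), confirmed in the final top and scene pictures; the job is handed in at about 36 s robot time, and no verdict was returned.

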